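Moisture reading on a carving blank

TASK

Take the yellow moisture meter out of its dock, bring its steel nose down into the gap between the two hold-down battens on the sloping board, and hold it on the centre of the red ring (not the blue one), square to the sloping board and pressed gently so that the sprung nose is about half pushed in. Do not push against the battens, press hard, or shift the mallet, the chisel or the glue bottle. Finish while still gripping the meter and holding it still on the ring, so that the reading can be taken: do not let go or lift off.

Things in the scene. Friction and masses are not known exactly. Their poses are not given: they have to be found in the camera images.
- meter: moisture meter, loose, about 175 g, upright in its dock at first. Origin at the nose tip (nose fully out); z runs up through the handle. Yellow handle: 44 mm (x) by 26 mm (y), from 45 to 155 mm above the origin, dark display on both broad (y) faces; below it a black round neck, 20 mm across, from 25 to 45 mm, with the steel nose sticking out
- meter_grip (a point): a point on the meter's axis in the upper half of its handle, 130 mm above the nose tip: a good point to grip, across the 26 mm (its y)
- nose_tip (a point): centre of the flat end of the steel nose (14 mm across); it moves with the nose
- nose (a joint): how far the sprung nose is pushed into the meter, in m: 0 fully out, 0.016 fully in. It begins to move at 1 N and needs 0.3 N more for each mm (3.4 N at half way, 5.8 N fully in, then it is rigid)
- dock: black and grey dock, fixed, 85 mm (x) by 65 mm (y), 70 mm high, origin under its centre, turned like the meter. The meter stands in a pocket 20 mm deep with 2 mm of play all round, its nose in a hole below, nose tip 5 mm above the table; it lifts straight up, clear when the nose tip is over 70 mm above the table
- red_mark: red ring with a centre dot painted on the board, 28 mm across: the spot to measure. Origin at its centre on the board's surface, 110 mm above the table; z points square out of the board (20 degrees from vertical, leaning to the low side, the robot's side), y along the gap between the battens, x up the slope
- blue_mark: a like ring in blue, in the same gap, 60 to 130 mm from the red one along the gap: not to be measured. Axes as for the red one
- board: bark-edged board of light wood on a dark wooden carving stand, fixed, 200 mm (its x, up the slope) by 240 mm (its y, level) by 35 mm thick; origin at the centre of its upper face, 110 mm above the table; z axis square out of the face
- battens: two wooden battens that hold the board down, fixed, running along the board's y over its full width; same origin and axes as the board. Each is 36 mm wide and 24 mm high above the board; they leave a gap of 44 mm between them (x from -22 to 22 mm), in the middle of which lie the rings
- mallet: bystander: wooden mallet lying on the table, head 120 x 75 x 80 mm high, origin under the centre of the head, handle 200 mm long pointing to its -y, 40 mm above the table
- chisel: bystander: chisel lying on the table along its y, 230 mm long, 22 mm high, origin under the middle of its handle
- glue: bystander: pale glue bottle with an orange cap, 56 mm across, 150 mm high, upright, origin at the centre of its foot
There are look-alikes about, which are no part of the job. Of the things that look like the meter, the smallest one is meant.

How it is judged:
By the outcome, as a careful person would: the job done as asked, in the order asked, and still so for the second after the job is handed in, while the arm keeps its last pose, push and grip.
It also fails if it takes over 35 s, if anything falls off the work surface, if the arm or the gripper's body presses on something with over 40 N, if the wrist force passes 120 N, or if a joint passes its speed limit or range.

ROBOT

A 7-joint arm with a two-finger parallel gripper is mounted at the origin on the work surface. World frame = base frame: x ahead of the robot, y to its left, z up, the work surface at z = 0. Lengths are in m, angles in rad, forces in N, time in s.
With the tool pointing down it reaches from about 0.425 to 0.95 m from the base axis. Payload 4.7 kg.
Tool frame: the origin (TCP) lies midway between the tips of the shut fingers; the grasp point (between the pads) lies 19 mm behind it; z points along the fingers, y is the line along which they close (so a half turn about z gives the same grasp; the last joint's range is limited). The gripper opens to 85 mm and grips with 20 to 120 N. Pads are 22 mm wide; open, the fingers measure 114 mm over their backs; the gripper's body (76 mm by 85 mm) begins 54 mm behind the grasp point. The pads swing forward as they close: fully open they stand 13 mm farther back than shut.
Start: joints at [1.285, 0.469, -0.049, 1.532, 0.024, 1.141, -0.082], TCP at [0.171, -0.653, 0.231] pointing down, gripper open.
Joint ranges: [-2.59, 2.59], [-0.33, 1.99], [-1.39, 1.29], [0.1, 2.45], [-1.04, 4.18], [0.21, 1.99], [-2.66, 2.66]. Speed limits (rad/s): [2.57, 2.57, 3.14, 3.14, 3.14, 3.14, 3.14].

INTERFACE

Orientations are given as [roll, pitch, yaw] about the fixed x, y, z axes, in that order (R = Rz(yaw) Ry(pitch) Rx(roll)).
In Python, from rig import arm gives the robot as it stands.
- The arm moves only by the tool move_arm, never from a script. Its argument "targets" is a list of rows, each a list of 7 numbers: the shift along the world's x, y, z in mm, then the turn, a rotation vector about the world's x, y, z in degrees, then the opening, from 0 (shut) to 1 (fully open). A call has 1 to 8 rows; each row shifts and turns the commanded pose from where the row before left it; what a row does not reach is not made up. A row lasts 1/10 s, in which the tool goes at most 50 mm and 8.59 degrees, less where a joint would pass 70% of its speed; a pose out of reach is approached as far as the arm can. A call with a gripper value outside its range is refused whole. The fingers move at their own pace and stop on an object; "newtons" is the grip in N (left out, the last holds). Time passes only in rows, so rows that do not move let the fingers close. It gives the time, the measured TCP pose, the force, the opening and the grip force at its end, in the units of the state.
- arm.state(): the state, without advancing time (a new reading comes with each control period).
- arm.capture(name): name is "side" or "top"; returns a dict with "frame" (480x640x3 uint8, blue, green, red), "fx", "fy", "cx", "cy" (pixels), "extrinsics" (4x4, takes a point from world to camera coordinates). Camera axes: x right, y down, z forward; pixel columns grow to the right and rows downward; lengths in m; the calibration is good to about 2 mm. A picture is of the moment at which its call begins. There is no depth.
- arm.sign_off(): hands the job in; it is judged then, once.
The state is a dict: "time": time; "joints": joint angles; "qd": joint speeds; "joint_torque": joint torques, N m; "position": TCP position; "orientation": TCP orientation; "wrist_force": force on the tool from outside, world axes, zero at the start; "ft_torque": the same for the moment, N m; "finger_gap": finger opening in m; "finger_force": force on a finger pad.
Only numpy, scipy, OpenCV 4.12 (cv2) and the standard library are available. Lean on these libraries where they do the work, as an engineer would, in place of code of your own. Each camera call takes 0.05 s, during which the arm holds its last target. There are 200 camera calls.

## Working session

There is one attempt and no reset: what is moved stays moved. The work goes in short steps, Python scripts to look and compute and a tool call to move; the robot and the scene stay as the last step left them, time stands still between calls to the robot, and variables do not carry over. Pictures are saved under pics/ and viewed, at most 10 in all, crops included, and the job is handed in when it is done.

Besides the shell and the picture viewer there is one more tool, called after "Request:" in YAML: its name, and indented under it one key for each argument. move_arm: Moves the arm, as the interface text tells. Its arguments: {"type":"object","properties":{"targets":{"type":"array"},"newtons":{"type":"number"}},"required":["targets"]}

```bash
mkdir -p pics; python3 - <<'E'
from rig import arm
import cv2,pickle
d={}
for n in("side","top"):
    c=arm.capture(n);d[n]=c;cv2.imwrite(f"pics/{n}0.png",c["frame"]);print(n,c["fx"],c["fy"],c["cx"],c["cy"],c["extrinsics"].round(4).tolist())
pickle.dump(d,open("d0.pkl","wb"))
s=arm.state();print(s)
E
```

```text
side 473.27476180830286 473.27476180830286 322.4188377569135 237.58613935223028 [[-0.9628, -0.2699, -0.0155, 0.5955], [-0.1423, 0.5549, -0.8197, 0.192], [0.2298, -0.787, -0.5726, 1.2171], [0.0, 0.0, 0.0, 1.0]]
top 498.4278581641112 498.4278581641112 320.19716699597245 232.75284065835405 [[-0.0244, -0.9997, -0.0099, 0.0057], [-0.9907, 0.0255, -0.1339, 0.617], [0.1341, 0.0065, -0.9909, 1.1131], [0.0, 0.0, 0.0, 1.0]]
{'time': 0.1, 'joints': array([ 1.28512902,  0.46935534, -0.04857558,  1.53358948,  0.02410242,
        1.14099838, -0.08228516]), 'qd': array([-0.00037625, -0.00110564, -0.00137069, -0.00258455,  0.00067621,
        0.00090685,  0.00087239]), 'joint_torque': array([ 1.00213761e-03, -5.11516964e+01, -4.66741598e-02, -2.38388371e+01,
        1.08312664e-02,  4.38773204e-03,  2.32370752e-05]), 'position': array([ 0.17128575, -0.65235629,  0.23036361]), 'orientation': array([-3.13982919e+00,  7.29623261e-05,  2.56795283e-01]), 'wrist_force': array([-0.01086553, -0.64806388,  0.41432114]), 'ft_torque': array([0.01325047, 0.00641442, 0.02630028]), 'finger_force': 0.0, 'finger_gap': 0.08539417887458395}
```

View pics/side0.png

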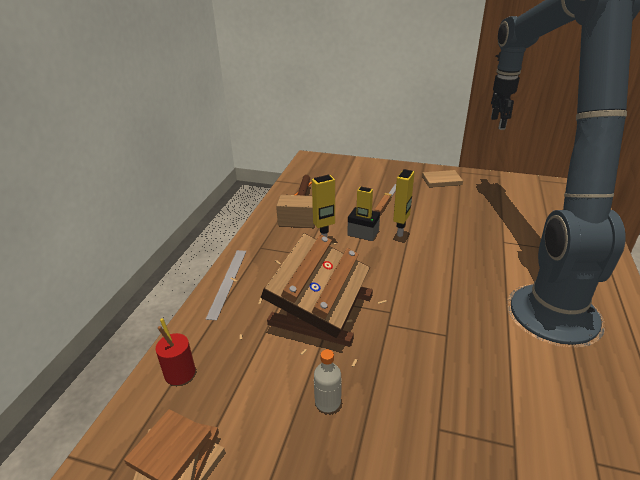

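View pics/top0.png

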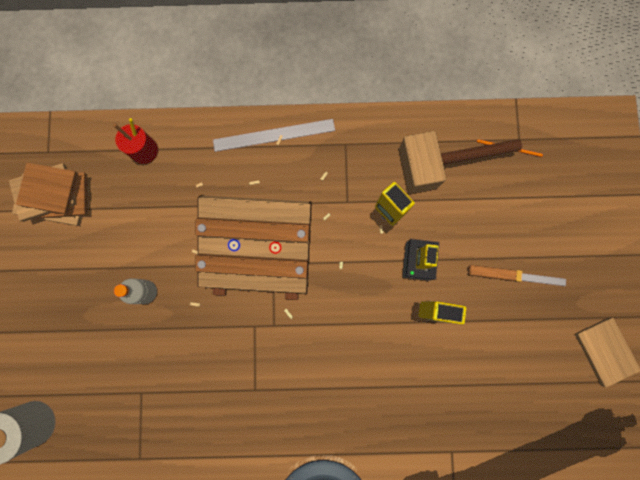

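The side view shows the ring pair at red (327,265) and blue (315,287). There are three meter look-alikes:
- side (323,205) / top (396,204)
- side (364,203) / top (430,255)
- side (403,200) / top (445,313)

The middle one is the smallest and the only one standing in a dock, so it fits the description. I'll confirm that in one enlarged crop.

```bash
python3 - <<'E'
import cv2,pickle,numpy as np
d=pickle.load(open("d0.pkl","rb"))
a=cv2.resize(d["side"]["frame"][175:245,340:420],(400,350),interpolation=3)   # x5
b=cv2.resize(d["top"]["frame"][225:295,390:470],(400,350),interpolation=3)   # x5 
a2=cv2.resize(d["side"]["frame"][230:280,290:370],(400,250),interpolation=3)
b2=cv2.resize(d["top"]["frame"][220:270,215:295],(400,250),interpolation=3)
cv2.imwrite("pics/crop1.png",np.vstack([np.hstack([a,b]),np.hstack([a2,b2])]))
E
```

```text
(no output)
```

View pics/crop1.png

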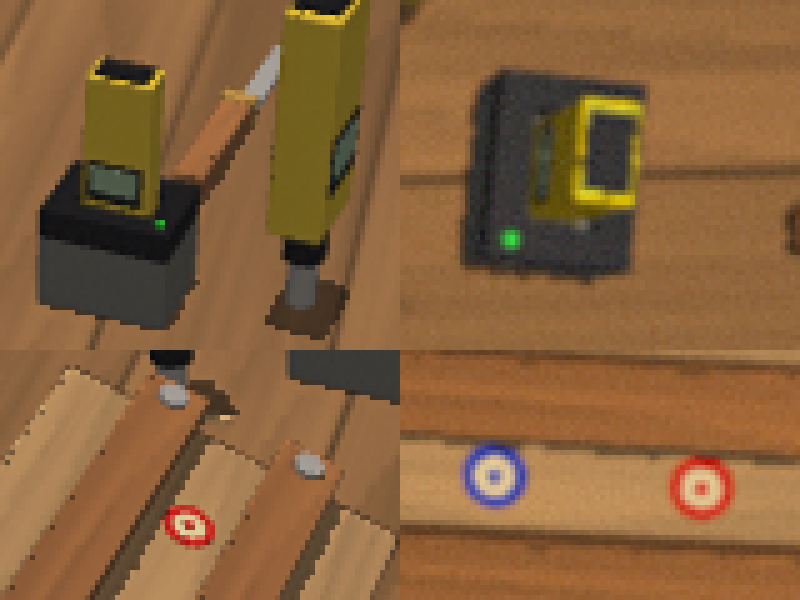

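The crop confirms it: the docked meter is the small one. Its top-face corners are near composite (97,58), (165,68), (160,90), (90,80) in the side view and (583,97), (645,100), (636,208), (579,203) in the top view. The red ring is at (189,525) and (702,488). Next I triangulate these points.

```bash
cat >h.py <<'E'
import numpy as np,cv2,pickle
from scipy.optimize import least_squares
def proj(c,P):
    q=np.atleast_2d(P)@c["extrinsics"][:3,:3].T+c["extrinsics"][:3,3]
    return np.c_[c["fx"]*q[:,0]/q[:,2]+c["cx"],c["fy"]*q[:,1]/q[:,2]+c["cy"]]
def tri(cs,us):
    f=lambda p:np.concatenate([proj(c,p)[0]-u for c,u in zip(cs,us)])
    r=least_squares(f,[.6,0,.1]);return r.x,r.fun
def ring(c,kind,roi):
    x0,y0,x1,y1=roi;f=c["frame"][y0:y1,x0:x1].astype(float)
    w=f[...,2]-np.maximum(f[...,0],f[...,1]) if kind=="red" else f[...,0]-f[...,2]
    m=(w>(60 if kind=="red" else 10)).astype(np.uint8)
    n,l,s,ce=cv2.connectedComponentsWithStats(m); 
    pts=cv2.findNonZero(m); (e)=cv2.fitEllipse(cv2.convexHull(pts)); return np.array(e[0])+[x0,y0],e[1],len(pts)
E
python3 - <<'E'
from h import *
d=pickle.load(open("d0.pkl","rb"));S,T=d["side"],d["top"]
R={}
for k,rs,rt in(("red",(315,256,341,274),(265,238,286,257)),("blue",(304,278,326,296),(223,235,245,255))):
    a,b=ring(S,k,rs),ring(T,k,rt);print(k,a,b);R[k]=tri([S,T],[a[0],b[0]]);print(R[k])
v=R["blue"][0]-R["red"][0];print("gap dir",v,np.degrees(np.arctan2(-v[0],v[1])))
s=np.array([(97,58),(165,68),(160,90),(90,80)])/5-.4+[340,175]
t=(np.array([(583,97),(645,100),(636,208),(579,203)])-[400,0])/5-.4+[390,225]
# corners: world order; top view: left=+y, up=+x. side camera: image right=-x mostly, down=+y
C=lambda p:np.array([[p[0]+np.cos(p[3])*a-np.sin(p[3])*b,p[1]+np.sin(p[3])*a+np.cos(p[3])*b,p[2]] for a,b in((.022,-.013),(-.022,-.013),(-.022,.013),(.022,.013))])
def f(p):
    c=C(p);return np.r_[(proj(S,c)-s).ravel(),(proj(T,c[[3,0,1,2]])-t).ravel()]
r=least_squares(f,[.6,-.2,.16,0]);print(r.x,np.degrees(r.x[3]),r.fun.round(1))
# dock top (70mm high) corners in top view
k=(np.array([(505,72),(645,88),(632,272)])-[400,0])/5-.4+[390,225]
for z in(.07,):
  for u in k: print(tri([T],[u])[0] if 0 else least_squares(lambda q:proj(T,[q[0],q[1],z])[0]-u,[.6,-.2]).x)
# battens' bearing etc: other meters' top pixels
for nm,us,ut in(("big1",(323,178),(398,193)),("big2",(405,172),(452,313)),("glue",(327,354),(121,291))):print(nm,tri([S,T],[us,ut]))
E
```

```text
red (array([327.28149509, 264.69908428]), (8.090530395507812, 10.466513633728027), 55) (array([274.68761539, 247.21698475]), (13.582541465759277, 13.902830123901367), 120)
(array([0.57862122, 0.0894101 , 0.10924052]), array([ 0.01819259,  0.00265146, -0.0030677 , -0.0152303 ]))
blue (array([314.4945631 , 286.48812199]), (8.241095542907715, 11.685770034790039), 56) (array([233.42491627, 244.46794701]), (12.110756874084473, 12.582425117492676), 73)
(array([0.5867227 , 0.1792017 , 0.10896311]), array([-0.10089997, -0.01618429,  0.01869975,  0.08973661]))
gap dir [ 0.00810148  0.0897916  -0.00027741] -5.155573421967198
[ 0.5487609  -0.24010199  0.1558227  -0.08825985] -5.056916665759391 [ 0.2  0.1  0.4  0.3 -0.9 -0.1 -0.9 -0.4 -0.3  0.2 -0.2  0.4  0.9 -0.
 -0.3  0.2]
[ 0.5936389 -0.2130749]
[ 0.58479069 -0.27553198]
[ 0.5025832  -0.26513296]
big1 (array([ 0.66575431, -0.16710206,  0.2181952 ]), array([-1.88830345, -0.33938689,  0.27697693,  1.27312306]))
big2 (array([ 0.43261088, -0.25870284,  0.2196787 ]), array([ 0.70316376,  0.01946539, -0.06514685, -0.44928346]))
glue (array([0.4919979 , 0.40691359, 0.14623873]), array([ 0.37395811,  0.04780908, -0.07591968, -0.39355994]))
```

Request:
move_arm:
  targets:
    - [25,26,9,0,0,-2.6,1]
    - [25,26,9,0,0,-2.6,1]
    - [25,26,9,0,0,-2.6,1]
    - [25,26,9,0,0,-2.6,1]
    - [25,26,9,0,0,-2.6,1]
    - [25,26,9,0,0,-2.6,1]
    - [25,26,9,0,0,-2.6,1]
    - [25,26,7,0,0,-2.5,1]
  newtons: 40

```text
time: 0.9
position: [0.3723, -0.4436, 0.3016]
orientation: [3.142, 0.0, -0.106]
wrist_force: [0.4, 0.5, -0.3]
finger_gap: 0.0856
finger_force: 0.0
```

Request:
move_arm:
  targets:
    - [25,28,0,0,0,0,1]
    - [25,28,0,0,0,0,1]
    - [25,28,0,0,0,0,1]
    - [25,28,0,0,0,0,1]
    - [25,28,0,0,0,0,1]
    - [25,28,0,0,0,0,1]
    - [25,28,0,0,0,0,1]
    - [0,0,0,0,0,0,1]

```text
time: 1.7
position: [0.5499, -0.2422, 0.3008]
orientation: [-3.138, -0.001, -0.094]
wrist_force: [-0.5, 0.4, 0.2]
finger_gap: 0.0853
finger_force: 0.0
```

Request:
move_arm:
  targets:
    - [-1,2,-30,0,0,0,1]
    - [0,0,-40,0,0,0,1]
    - [0,0,-40,0,0,0,1]
    - [0,0,-30,0,0,0,1]
    - [0,0,-20,0,0,0,1]
    - [0,0,-15,0,0,0,1]
    - [0,0,-10,0,0,0,1]
    - [0,0,0,0,0,0,1]

```text
time: 2.5
position: [0.5448, -0.2469, 0.1153]
orientation: [-3.141, 0.002, -0.105]
wrist_force: [-0.1, 0.7, 0.1]
finger_gap: 0.0856
finger_force: 0.0
```

```bash
python3 - <<'E'
from rig import arm
import cv2,numpy as np
o=[]
for n,(x,y) in(("side",(300,130)),("top",(365,190))):
    f=arm.capture(n)["frame"];o.append(cv2.resize(f[y:y+130,x:x+130],(400,400),interpolation=3))
cv2.imwrite("pics/c2.png",np.hstack(o));s=arm.state();print(s["position"],s["orientation"],s["wrist_force"])
E
```

```text
[ 0.5460779  -0.24717301  0.11710894] [ 3.14109246e+00 -1.43473770e-03 -1.04587332e-01] [ 0.06913358 -0.06541723 -0.38557264]
```

View pics/c2.png

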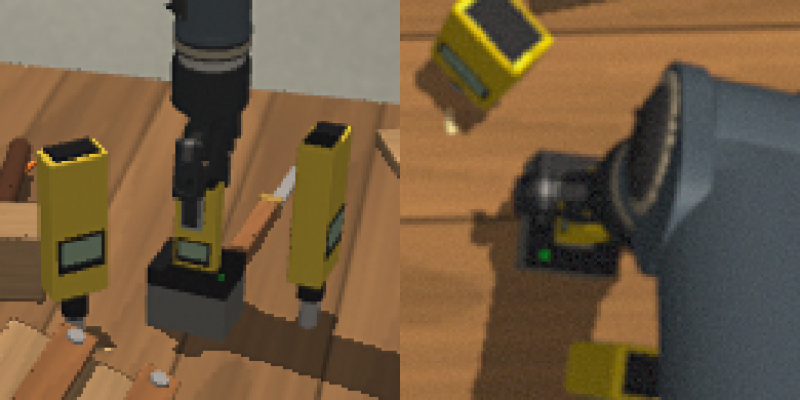

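The gripper straddles the docked meter: in the crop the finger is at (192,195) and the meter's axis at (197,230). The commanded pose is about 6 mm off in y and 3 mm off in x, so I correct that and close.

Request:
move_arm:
  targets:
    - [3.5,6.5,0,0,0,0,1]
    - [0,0,0,0,0,0,1]
    - [0,0,0,0,0,0,0.6]
    - [0,0,0,0,0,0,0]
    - [0,0,0,0,0,0,0]
    - [0,0,0,0,0,0,0]
    - [0,0,0,0,0,0,0]
    - [0,0,0,0,0,0,0]
  newtons: 50

```text
time: 3.4
position: [0.5491, -0.2402, 0.1165]
orientation: [-3.141, -0.0, -0.104]
wrist_force: [0.6, 0.7, 1.0]
finger_gap: 0.0253
finger_force: 50.5
```

```bash
python3 - <<'E'
from rig import arm
for i in range(3):
    arm.capture("side");s=arm.state();print(s["time"],s["position"],s["orientation"],s["wrist_force"],s["ft_torque"],s["finger_gap"],s["finger_force"])
E
```

```text
3.45 [ 0.54910792 -0.24019404  0.11644352] [-3.14144024e+00 -2.14088640e-04 -1.04363900e-01] [0.30988123 0.69706197 2.04897551] [ 0.2297987   0.00919189 -0.03182249] 0.025690972966309032 50.48841118812561
3.5 [ 0.54910348 -0.24019066  0.1164624 ] [-3.14143617e+00 -1.88124173e-04 -1.04375072e-01] [-0.85691051  0.6679644   1.36681782] [ 0.23475336 -0.03012511 -0.01492334] 0.02571337149631367 50.51463961601257
3.55 [ 0.54909778 -0.24020849  0.11645526] [-3.14146935e+00 -2.05694438e-04 -1.04405133e-01] [-0.4884102   1.80350163  0.64271925] [ 0.22138842 -0.02746771 -0.05675533] 0.026123751688425397 50.538761615753174
```

Request:
move_arm:
  targets:
    - [0,0,10,0,0,0,0]
    - [0,0,20,0,0,0,0]
    - [0,0,30,0,0,0,0]
    - [0,0,40,0,0,0,0]
    - [0,0,40,0,0,0,0]
    - [0,0,40,0,0,0,0]
    - [0,0,30,0,0,0,0]
    - [0,0,15,0,0,0,0]

```text
time: 4.35
position: [0.5496, -0.2409, 0.3453]
orientation: [3.14, -0.005, -0.105]
wrist_force: [0.1, -0.2, -1.7]
finger_gap: 0.026
finger_force: 50.4
```

Request:
move_arm:
  targets:
    - [-3.6,41.9,0,-0.225,-2.49,0.1,0]
    - [-3.6,41.9,0,-0.225,-2.49,0.1,0]
    - [-3.6,41.9,0,-0.225,-2.49,0.1,0]
    - [-3.6,41.9,0,-0.225,-2.49,0.1,0]
    - [-3.6,41.9,0,-0.225,-2.49,0.1,0]
    - [-3.6,41.9,0,-0.225,-2.49,0.1,0]
    - [-3.6,41.9,0,-0.225,-2.49,0.1,0]
    - [-3.5,41.6,0,-0.225,-2.49,0.1,0]

```text
time: 5.15
position: [0.5192, 0.0957, 0.3416]
orientation: [-3.14, -0.351, -0.091]
wrist_force: [1.1, 0.3, -2.4]
finger_gap: 0.0256
finger_force: 50.7
```

Request:
move_arm:
  targets:
    - [0,0,-20,0,0,0,0]
    - [0,0,-25,0,0,0,0]
    - [0,0,-15,0,0,0,0]
    - [0,0,-10,0,0,0,0]
    - [0,0,0,0,0,0,0]
    - [0,0,0,0,0,0,0]

```text
time: 5.75
position: [0.5206, 0.0945, 0.272]
orientation: [-3.139, -0.35, -0.091]
wrist_force: [0.1, 0.3, -2.2]
finger_gap: 0.0258
finger_force: 50.6
```

```bash
python3 - <<'E'
from rig import arm
import cv2,pickle,numpy as np
d={};o=[]
for n,(x,y) in(("side",(270,170)),("top",(210,160))):
    c=arm.capture(n);d[n]=c;o.append(cv2.resize(c["frame"][y:y+150,x:x+100],(400,600),interpolation=3))
cv2.imwrite("pics/c3.png",np.hstack(o));s=arm.state();d["s"]=s;pickle.dump(d,open("d3.pkl","wb"))
from scipy.spatial.transform import Rotation as R
print(s["position"],s["orientation"],s["wrist_force"],s["ft_torque"],R.from_euler("xyz",s["orientation"]).as_matrix().round(3))
E
```

```text
[0.52095901 0.09463753 0.27253714] [-3.13843713 -0.35104774 -0.09132532] [ 0.75021622  0.34827166 -2.08540196] [ 0.05016431  0.55448124 -0.00106153] [[ 0.935 -0.09   0.343]
 [-0.086 -0.996 -0.028]
 [ 0.344 -0.003 -0.939]]
```

View pics/c3.png

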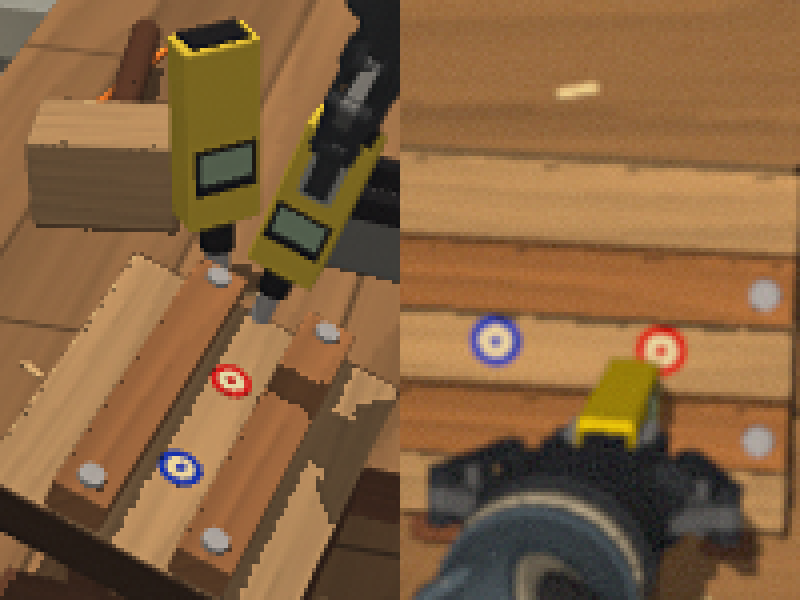

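The side view shows the nose tip at about crop (262,322), in the gap and above the red ring at (231,380). The top view shows only part of the handle. I overlay the expected wireframe to check for tilt in the hand.

```bash
cat >>h.py <<'E'
from scipy.spatial.transform import Rotation as R
def wire(s,L=.111,tilt=(0,0,0)):
    M=R.from_euler("xyz",s["orientation"])*R.from_rotvec(np.radians(tilt));T=s["position"]
    g=T-.019*R.from_euler("xyz",s["orientation"]).as_matrix()[:,2]
    # local axes: z along tool (toward nose); origin at grip point
    P=lambda x,y,z:g+M.apply([x,y,L+.019-z])
    box=[[P(a,b,z) for a,b in((.022,.013),(-.022,.013),(-.022,-.013),(.022,-.013))] for z in(.045,.155)]
    neck=[[P(.01*np.cos(t),.01*np.sin(t),z) for t in np.linspace(0,6.283,17)] for z in(.025,.045)]
    nose=[[P(.007*np.cos(t),.007*np.sin(t),z) for t in np.linspace(0,6.283,17)] for z in(0,.025)]
    return box+neck+nose,P(0,0,0),P
def overlay(c,polys,roi,k):
    x,y,w,h=roi;f=cv2.resize(c["frame"][y:y+h,x:x+w],(w*k,h*k),interpolation=3)
    for p in polys: cv2.polylines(f,[np.int32((proj(c,np.array(p))-[x,y]+.5)*k*8)],True,(255,0,255),1,cv2.LINE_AA,3)
    return f
E
python3 - <<'E'
from h import *
d=pickle.load(open("d3.pkl","rb"));w,tip,P=wire(d["s"])
print(tip,[proj(d[n],tip) for n in("side","top")])
a=overlay(d["side"],w,(325,195,50,75),8);b=overlay(d["top"],w,(245,235,50,75),8)
cv2.imwrite("pics/c4.png",np.hstack([a,b]))
E
```

```text
[0.55900258 0.09150522 0.16830723] [array([[334.46457622, 247.74738811]]), array([[270.88791344, 253.71364109]])]
```

View pics/c4.png

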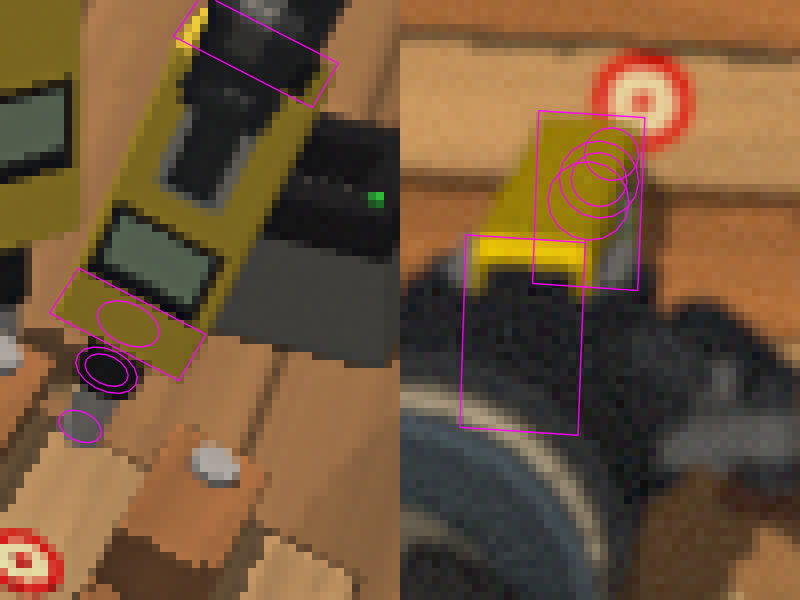

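The overlay matches the images within about 1 px in both views, so the meter sits true in the grip. Now I go down to about 5 mm above contact.

Request:
move_arm:
  targets:
    - [0,-0.2,-5,0,0,0,0]
    - [3,-0.3,-10,0,0,0,0]
    - [4,-0.4,-11,0,0,0,0]
    - [4,-0.4,-10,0,0,0,0]
    - [3,-0.3,-8,0,0,0,0]
    - [2.4,-0.2,-6,0,0,0,0]
    - [1.5,-0.1,-3.6,0,0,0,0]
    - [0,0,0,0,0,0,0]

```text
time: 6.65
position: [0.5381, 0.0926, 0.2171]
orientation: [-3.139, -0.348, -0.091]
wrist_force: [0.0, -0.5, -2.3]
finger_gap: 0.0256
finger_force: 50.7
```

```bash
cat > look.py <<'E'
import sys
from h import *
from rig import arm
arm.capture("side");arm.capture("side")
d={n:arm.capture(n) for n in("side","top")};F=[];T=[]
d["s"]=s=arm.state()
for i in range(4): arm.capture("side");q=arm.state();F.append(q["wrist_force"]);T.append(q["ft_torque"])
pickle.dump(d,open(sys.argv[1]+".pkl","wb"))
w,tip,P=wire(s);zb=np.array([-.3406,.0308,.9397])
print(s["time"],s["position"].round(4),s["orientation"].round(4),"F",np.mean(F,0).round(2),"Fn",np.mean(F,0)@zb,"T",np.mean(T,0).round(3),"tip",tip.round(4),"tip-red",((tip-[.5786,.0894,.110])*1000).round(1),"grip",s["finger_force"])
a=overlay(d["side"],w+[[[.5786,.0894,.110]]],(300,205,50,75),8);b=overlay(d["top"],w,(245,220,50,75),8)
cv2.imwrite(f"pics/{sys.argv[1]}.png",np.hstack([a,b]))
E
python3 look.py c5
```

```text
6.85 [0.5384 0.0928 0.2182] [-3.1388 -0.35   -0.0908] F [ 0.1  -0.02 -2.18] Fn -2.084709914346501 T [0.055 0.525 0.01 ] tip [0.5763 0.0896 0.114 ] tip-red [-2.3  0.2  4. ] grip 50.70388197898865
```

View pics/c5.png

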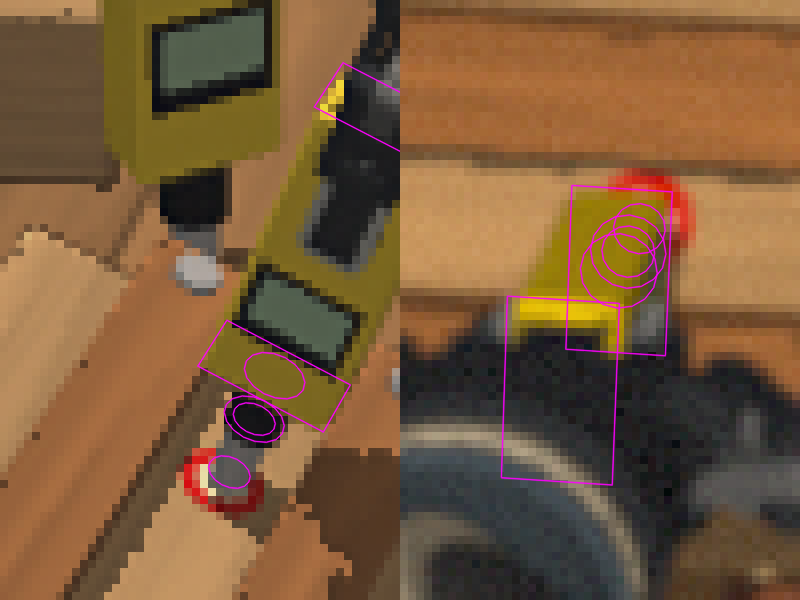

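The nose is over the red ring, about 4 mm off the board and centred within about 1 mm. Now I press slowly while watching the force.

Request:
move_arm:
  targets:
    - [1.2,-0.1,-0.7,0,0,0,0]
    - [0.7,-0.1,-1.4,0,0,0,0]
    - [0.7,0,-1.3,0,0,0,0]
    - [0.34,0,-0.94,0,0,0,0]
    - [0.34,-0.1,-0.94,0,0,0,0]
    - [0.34,0,-0.94,0,0,0,0]
    - [0.34,0,-0.94,0,0,0,0]
    - [0,0,0,0,0,0,0]

```text
time: 7.85
position: [0.5422, 0.0923, 0.2106]
orientation: [-3.139, -0.349, -0.091]
wrist_force: [-0.3, 0.7, 0.6]
finger_gap: 0.0257
finger_force: 51.0
```

```bash
python3 look.py c6
```

```text
8.05 [0.5422 0.0923 0.2107] [-3.139  -0.3493 -0.0908] F [-0.5  -0.43  0.15] Fn 0.30044695436288615 T [-0.081  0.557 -0.034] tip [0.5801 0.0892 0.1064] tip-red [ 1.5 -0.2 -3.6] grip 50.97146987915039
```

Request:
move_arm:
  targets:
    - [0.35,0,-0.9,0,0,0,0]
    - [0.35,-0.1,-0.9,0,0,0,0]
    - [0.35,0,-0.9,0,0,0,0]
    - [0.2,0,-0.7,0,0,0,0]
    - [0,0,0,0,0,0,0]
    - [0,0,0,0,0,0,0]

```text
time: 8.85
position: [0.5435, 0.0923, 0.2073]
orientation: [-3.139, -0.349, -0.091]
wrist_force: [-1.3, -0.8, 0.7]
finger_gap: 0.0258
finger_force: 51.0
```

```bash
sed -i 's/range(4)/range(20)/' look.py; python3 look.py c7
```

```text
9.05 [0.5434 0.0922 0.2072] [-3.139  -0.3493 -0.0909] F [-1.24 -0.03  1.28] Fn 1.6279214559764261 T [-0.043  0.51  -0.032] tip [0.5813 0.0891 0.1029] tip-red [ 2.7 -0.3 -7.1] grip 50.98913133144379
```

View pics/c7.png

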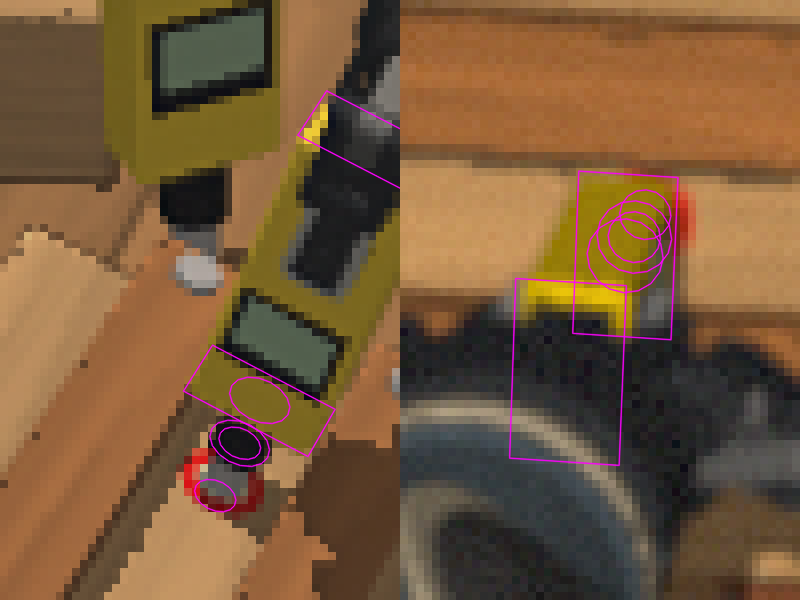

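The nose is on the red ring's centre: the ring spans side crop (183–264, 447–515), with the meter's axis meeting the board at about (223,480). The force is about 3.6 N, which is about half travel, and the meter is square to the board. I hand it in.

```bash
python3 -c "
from rig import arm
print(arm.sign_off())"
```

```text
the job is handed in; nothing more can be done
None
```

The job is handed in: the meter is still gripped and held square on the red ring's centre, pressed with about 3.6 N (nose roughly half in), though sign-off returned no verdict.

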